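# Fit a felt wheel and hold the polisher's reset down

### The job

Get the bench polisher ready again: first put the felt wheel over the upright spindle, hub upward, right down flat on the shoulder, and let go of it. Only after that, take the orange-handled stylus out of its wooden stand, reach its steel rod through the round hole in the yellow bezel of the green starter box, push the recessed red reset button fully down and finish while still gripping the stylus and holding the button down. Leave the bangle, the compound bar and the jar where they are.

Things in the scene. Friction and masses are not known exactly. Their poses are not given: they have to be found in the camera images.
- wheel: loose felt polishing wheel lying flat, hub up, about 120 g: cream disc 80 mm in diameter and 22 mm thick, with a blue round hub 28 mm in diameter rising 28 mm above the disc (50 mm high in all), a straight through bore of 16 mm diameter all the way. Origin at the centre of the underside, z up along the bore
- hub_center (a point): on the wheel's bore axis, 36 mm above its underside: the middle of the blue hub's height, where it is gripped from above
- wheel_bottom (a point): centre of the wheel's underside
- spindle_shoulder (a point): on the spindle axis at the top of the steel shoulder (40 mm in diameter), on which the wheel's underside must come to rest, 56 mm above the bench. The fixed grey round polisher head below is 130 mm square at its foot. The spindle is 12 mm in diameter for 46 mm above the shoulder, then tapers over 14 mm to a 3 mm tip
- spindle_tip (a point): top of the tapered spindle, 60 mm above the shoulder, 116 mm above the bench
- stylus: loose stylus, about 60 g, standing upright, rod down, in the hole of a fixed wooden stand: steel rod 6 mm in diameter and 45 mm long, rounded tip; above it a brass collar 26 mm in diameter and 5 mm thick, which rests on the stand's top; above that an orange round handle 16 mm in diameter and 50 mm long (100 mm in all). Origin at the rod's tip, z up along the stylus to the handle
- stylus_handle (a point): middle of the orange handle, on its axis, 75 mm above the rod's tip and 25 mm above the top of the brass collar
- stylus_tip (a point): tip of the stylus's rod
- stand: fixed wooden stand 60 x 60 x 50 mm with a 10 mm through hole in its middle, in which the stylus stands. Origin at the centre of its underside, on the bench
- aperture (a point): centre of the 14 mm round hole's mouth, at the top of a yellow bezel 34 mm square and 4 mm high on the top of the fixed green starter box (90 x 120 mm, 68 mm high; the mouth is 72 mm above the bench). The hole goes straight down; the red button lies in it. The box is turned differently each time
- button_top (a point): centre of the top of the red button (12 mm in diameter), 18 mm below the mouth of the hole when not pressed; moves down with it
- reset_button (a joint): how far the red button is pressed, m: 0 out, 0.006 fully down against its stop. Springs back: it begins to move at about 1.5 N and is fully down at about 5 N
- bangle_mid (a point): centre of a loose steel bangle lying flat, 66 mm in diameter, 10 mm high: leave alone
- compound_bar_mid (a point): centre of a loose red-brown bar of polishing compound, 45 x 75 x 28 mm: leave alone
- jar_mid (a point): centre of a loose jar, 52 mm in diameter, 60 mm high: leave alone

How it is judged:
By the outcome, as a careful person would: the job done as asked, in the order asked, and still so for the second after the job is handed in, while the arm keeps its last pose, push and grip.
It also fails if it takes over 69 s, if anything falls off the work surface, if the arm or the gripper's body presses on something with over 40 N, if the wrist force passes 120 N, or if a joint passes its speed limit or range.

### The arm

A 6-joint arm with a two-finger parallel gripper is mounted at the origin on the work surface. World frame = base frame: x ahead of the robot, y to its left, z up, the work surface at z = 0. Lengths are in m, angles in degrees, forces in N, time in s.
With the tool pointing down it reaches from about 0.35 to 0.8 m from the base axis. Payload 7.3 kg.
Tool frame: the origin (TCP) lies on the centre line of the jaws, within the pads' length; the fingertips stand 14 mm ahead of it and the grasp point (between the pads) lies 5 mm behind it; z points along the fingers, y is the line along which they close (so a half turn about z gives the same grasp; the last joint's range is limited). The gripper opens to 85 mm and grips with 20 to 120 N. Pads are 22 mm wide; open, the fingers measure 114 mm over their backs; the gripper's body (76 mm by 85 mm) begins 54 mm behind the grasp point. The pads swing forward as they close: fully open they stand 13 mm farther back than shut.
Start: joints at [-73.51, 19.595, 87.324, -0, 73.075, -8.365], TCP at [0.221, -0.476, 0.245] pointing down, gripper open.
Joint ranges: [-145.02, 145.02], [-44.19, 115.74], [2.07, 154.8], [-57.11, 237.11], [16.16, 152.29], [-177.93, 177.93]. Speed limits (degrees/s): [147.25, 147.25, 180, 180, 180, 180].

### API

Orientations are given as [roll, pitch, yaw] about the fixed x, y, z axes, in that order (R = Rz(yaw) Ry(pitch) Rx(roll)).
In Python, from station import arm, claw, read_camera, job, finder gives the robot as it stands. Calls block until the motion is done:
- arm.movep(position, orientation): joint-space move of the TCP to a pose.
- arm.movel(position, v=0.15, orientation=None): straight line of the TCP; orientation=None keeps the orientation; v is the mean speed in m/s.
- arm.movej(angles): joint-space move.
- claw.command_gripper(opening, grasp_force=None): finger opening in m; grasp_force is the grip in N (None keeps the last); returns when the fingers have stopped.
- arm.dwell(seconds).
- arm.ik(position, orientation): joint angles nearest the present ones, or None.
- read_camera(name): name is "side" or "top"; returns a dict with "img" (384x512x3 uint8, red, green, blue), "mtx" (3x3 intrinsics, pixels), "rvec" (rotation vector, rad) and "tvec" (3), from world to camera coordinates, as OpenCV has them. Camera axes: x right, y down, z forward; pixel columns grow to the right and rows downward; lengths in m; the calibration is good to about 2 mm. A picture is of the moment at which its call begins. There is no depth.
A pose or a line that the arm cannot do raises arm.PlanningError and nothing moves.
- job.finish_job(): hands the job in; it is judged then, once.
Trained networks look in a picture, given as the dict that the camera call returned (one of the last four; its "shot" number tells which), for a name from the list of things; names that differ only in an ending like _2 or _b are one class to them, and where a whole thing is asked for, a point or a joint stands for the part that bears it (a point fixed in the world has none). Each returns a list of dicts, best first, with "conf" (0 to 1); they miss things now and then, are a little off and sometimes report something else, mostly with a low value. They report only what shows in the picture. A call takes as long as a camera call.
- finder.trace(picture, name): "mask" (384x512 bool, what is visible of it) and "extent" ([centre column, centre row, width, height] in pixels, round what is visible of it).
- finder.mark_of(picture, name): "point" ([column, row] in pixels: a listed point, or the origin of a listed thing).
Readings, each from a call of its own:
- arm.get_time(): time.
- arm.get_joints(): joint angles.
- arm.get_dq(): joint speeds.
- arm.get_joint_torque(): joint torques, N m.
- arm.get_tcp_pos(): TCP position.
- arm.get_ee_rot(): TCP orientation.
- arm.get_contact_force(): force on the tool from outside, world axes, zero at the start.
- arm.get_ft_torque(): the same for the moment, N m.
- arm.get_opening(): finger opening in m.
- arm.get_gripper_force(): force on a finger pad.
Only numpy, scipy, OpenCV 4.12 (cv2) and the standard library are available. Lean on these libraries where they do the work, as an engineer would, in place of code of your own. Each camera call takes 0.05 s, during which the arm holds its last target. There are 200 camera calls.

## Working session

There is one attempt and no reset: what is moved stays moved. The work goes in short steps, each a Python script; the robot and the scene stay as the last script left them, time stands still between calls to the robot, and variables do not carry over. Pictures are saved under pics/ and viewed, at most 10 in all, crops included, and the job is handed in when it is done.

```bash
mkdir -p pics; ls; cat > h.py <<'E'
import numpy as np, cv2
from station import arm, claw, read_camera, job, finder
def P(c):
    R,_=cv2.Rodrigues(np.array(c["rvec"],float)); t=np.array(c["tvec"],float).reshape(3)
    return R,t,np.array(c["mtx"],float)
def ray(c,px):
    R,t,K=P(c); d=R.T@np.linalg.inv(K)@np.array([px[0],px[1],1.]); return -R.T@t,d/np.linalg.norm(d)
def onz(c,px,z):
    o,d=ray(c,px); return o+d*(z-o[2])/d[2]
def proj(c,p):
    R,t,K=P(c); q=K@(R@np.array(p,float)+t); return q[:2]/q[2]
def tri(obs):
    A=np.zeros((3,3));b=np.zeros(3)
    for c,px in obs:
        o,d=ray(c,px);M=np.eye(3)-np.outer(d,d);A+=M;b+=M@o
    return np.linalg.solve(A,b)
def save(c,n): cv2.imwrite("pics/"+n,c["img"][:,:,::-1])
E
python3 - <<'E'
from h import *
T=read_camera("top");S=read_camera("side");save(T,"t0.png");save(S,"s0.png")
for c in(T,S):print(ray(c,(256,192)))
Z=dict(hub_center=.036,wheel_bottom=0,spindle_shoulder=.056,spindle_tip=.116,stylus_handle=.08,stylus_tip=.005,stand=0,aperture=.072,button_top=.054,bangle_mid=.005,compound_bar_mid=.014,jar_mid=.03)
Z['stylus_handle']=.075+.005
for n,z in Z.items():
    a=finder.mark_of(T,n);b=finder.mark_of(S,n)
    print(n,[(np.round(x['point'],1).tolist(),round(x['conf'],2),onz(T,x['point'],z).round(4).tolist()) for x in a[:2]],'|',[(np.round(x['point'],1).tolist(),round(x['conf'],2),onz(S,x['point'],z).round(4).tolist()) for x in b[:2]], tri([(T,a[0]['point']),(S,b[0]['point'])]).round(4) if a and b else '')
E
```

```text
pics
(array([ 0.43734475, -0.01676883,  1.19323488]), array([ 0.09875363,  0.01453985, -0.99500568]))
(array([ 0.36939572, -0.7252507 ,  0.64613188]), array([ 0.20540964,  0.77827819, -0.59337167]))
hub_center [([205.5, 219.2], 0.88, [0.4583, 0.1671, 0.036]), ([172.7, 177.2], 0.22, [0.5981, 0.2833, 0.036])] | [([205.0, 174.2], 0.72, [0.4534, 0.193, 0.036])] [0.4544 0.1644 0.0548]
wheel_bottom [([207.9, 218.0], 0.81, [0.4632, 0.1647, 0.0])] | [([205.8, 186.9], 0.74, [0.4517, 0.1785, 0.0])] [0.4567 0.1636 0.0103]
spindle_shoulder [([325.2, 173.6], 0.98, [0.6149, -0.2275, 0.056])] | [([303.0, 265.9], 0.78, [0.6086, -0.2304, 0.056])] [ 0.6129 -0.2275  0.0523]
spindle_tip [([328.3, 172.1], 0.94, [0.6104, -0.2261, 0.116]), ([205.0, 218.5], 0.38, [0.459, 0.156, 0.116])] | [([303.7, 243.9], 0.84, [0.6059, -0.2242, 0.116]), ([208.9, 144.3], 0.24, [0.4741, 0.2267, 0.116])] [ 0.608  -0.2252  0.1169]
stylus_handle [([317.9, 225.7], 0.43, [0.4433, -0.1993, 0.08])] | [([248.7, 221.8], 0.67, [0.5207, -0.0931, 0.08]), ([221.6, 256.6], 0.63, [0.4405, -0.1891, 0.08])] [ 0.4695 -0.1901  0.1707]
stylus_tip [] | [] 
stand [([312.9, 229.0], 0.66, [0.4322, -0.1954, 0.0])] | [([220.7, 282.2], 0.6, [0.4358, -0.1895, 0.0])] [ 0.4337 -0.1946  0.0064]
aperture [([172.7, 172.7], 0.6, [0.608, 0.2746, 0.072])] | [([253.8, 144.4], 0.9, [0.6221, 0.2768, 0.072]), ([220.9, 281.4], 0.37, [0.4291, -0.2473, 0.072])] [0.6142 0.2729 0.0743]
button_top [] | [] 
bangle_mid [([256.2, 197.4], 0.38, [0.5366, -0.0004, 0.005])] | [([247.8, 223.5], 0.46, [0.5369, -0.0155, 0.005]), ([204.9, 147.6], 0.32, [0.4792, 0.4056, 0.005])] [ 5.391e-01 -4.000e-04 -8.500e-03]
compound_bar_mid [([380.5, 216.4], 0.8, [0.4786, -0.42, 0.014])] | [([272.0, 374.3], 0.56, [0.488, -0.4214, 0.014])] [ 0.4832 -0.4209  0.0143]
jar_mid [([148.8, 212.5], 0.66, [0.4775, 0.3608, 0.03])] | [([206.8, 145.7], 0.81, [0.4828, 0.373, 0.03])] [0.4792 0.3577 0.0387]
```

View pics.

View pics/t0.png

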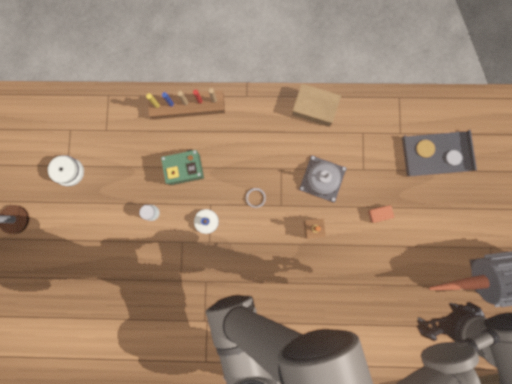

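View pics/s0.png

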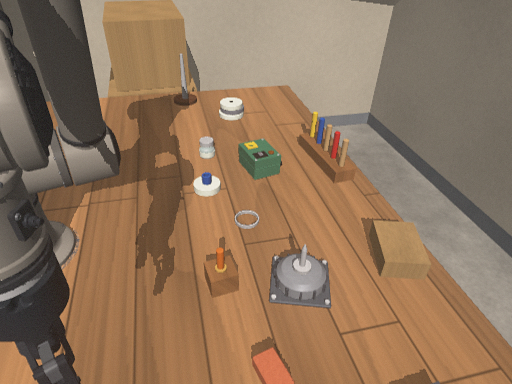

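```bash
cat >> h.py <<'E'
def cyl(x,y,parts):
    a=np.linspace(0,2*np.pi,48,endpoint=False)
    return [(x+r*np.cos(t),y+r*np.sin(t),z) for r,z in parts for t in a]
def cent(c,x,y,parts):
    m=np.zeros((384*8,512*8),np.uint8)
    h=cv2.convexHull(np.array([proj(c,p) for p in cyl(x,y,parts)],np.float32))
    M=cv2.moments(h); return np.array([M['m10']/M['m00'],M['m01']/M['m00']])
def fit(c,px,parts,x0):
    from scipy.optimize import fsolve
    return fsolve(lambda q:cent(c,q[0],q[1],parts)-px,x0)
def mcent(m): 
    v,u=np.nonzero(m); return np.array([u.mean(),v.mean()])
def tile(items,n,k=8):
    out=[]
    for c,(u,v),w,marks in items:
        u,v=int(u),int(v);im=cv2.resize(c["img"][v-w:v+w,u-w:u+w,::-1],(380,290),interpolation=cv2.INTER_NEAREST)
        for p in marks:
            q=((p[0]-u+w+.5)*380/2/w,(p[1]-v+w+.5)*290/2/w);cv2.circle(im,(int(q[0]),int(q[1])),3,(0,255,0),1)
        out.append(im)
    cv2.imwrite("pics/"+n,np.vstack([np.hstack(out[:2]),np.hstack(out[2:4])]))
E
python3 - <<'E'
from h import *
T=read_camera("top");S=read_camera("side")
for k,c in(('T',T),('S',S)):
    for n,parts,x0 in(('wheel',[(.04,0),(.04,.022),(.014,.05)],(.455,.165)),('jar_mid',[(.026,0),(.026,.06)],(.478,.36)),('bangle_mid',[(.033,0),(.033,.01)],(.537,-.003))):
        r=finder.trace(c,n)
        if r: print(k,n,round(r[0]['conf'],2),r[0]['mask'].sum(),fit(c,mcent(r[0]['mask']),parts,x0).round(4))
    h=cv2.cvtColor(c["img"],cv2.COLOR_RGB2HSV)
    def col(p,lo,hi,w=25):
        m=cv2.inRange(h,np.array(lo),np.array(hi));z=np.zeros_like(m);u,v=proj(c,p).astype(int);z[v-w:v+w,u-w:u+w]=1;return m*z>0
    b=col((.456,.165,.04),(105,100,30),(130,255,255)); print(k,'hub',b.sum(),fit(c,mcent(b),[(.014,.022),(.014,.05)],(.455,.165)).round(4))
    y=col((.615,.273,.072),(22,150,120),(35,255,255),14); print(k,'bez',y.sum(),onz(c,mcent(y),.072).round(4))
    o=col((.44,-.193,.08),(5,190,120),(16,255,255),18); print(k,'handle',o.sum(),fit(c,mcent(o),[(.008,.055),(.008,.105)],(.44,-.193)).round(4))
    r=finder.trace(c,'stylus'); print(k,'styl',[(x['conf'],x['extent']) for x in r[:2]])
pts=[(.610,-.227,.056),(.61,-.227,.116)]
tile([(T,(324,175),28,[proj(T,p) for p in pts]),(S,(300,275),36,[proj(S,p) for p in pts]),
(T,(182,168),24,[proj(T,(.614,.273,.072))]),(S,(259,158),24,[proj(S,(.614,.273,.072))])],"z1.png")
E
```

```text
T wheel 0.8 452 [0.4519 0.1701]
T jar_mid 0.72 199 [0.478  0.3589]
T bangle_mid 0.62 24 [0.5284 0.0187]h.py:29: RuntimeWarning: Mean of empty slice.
  v,u=np.nonzero(m); return np.array([u.mean(),v.mean()])
  ret = ret.dtype.type(ret / rcount)
Traceback (most recent call last):
  File "h.py", line 27, in fit
    return fsolve(lambda q:cent(c,q[0],q[1],parts)-px,x0)
  File "h.py", line 27, in <lambda>
    return fsolve(lambda q:cent(c,q[0],q[1],parts)-px,x0)
                           ~~~~^^^^^^^^^^^^^^^^^^^
  File "h.py", line 24, in cent
    M=cv2.moments(h); return np.array([M['m10']/M['m00'],M['m01']/M['m00']])
                                       ~~~~~~~~^~~~~~~~~
ZeroDivisionError: float division by zero
```

```bash
cat > m.py <<'E'
from h import *
def col(c,p,f,w):
    I=c["img"].astype(int);m=f(I[...,0],I[...,1],I[...,2]);z=np.zeros_like(m);u,v=proj(c,p).astype(int);z[max(v-w,0):v+w,max(u-w,0):u+w]=True;return m&z
blue=lambda r,g,b:(b-r>15)
yel=lambda r,g,b:(r-b>70)&(g-b>50)&(r>90)
ora=lambda r,g,b:(r-b>90)&(r-g>50)&(r>120)
E
python3 - <<'E'
from m import *
T=read_camera("top");S=read_camera("side")
for k,c in(('T',T),('S',S)):
    for n,parts,x0 in(('wheel',[(.04,0),(.04,.022),(.014,.05)],(.455,.165)),):
        r=finder.trace(c,n)
        if r: print(k,n,round(r[0]['conf'],2),r[0]['mask'].sum(),fit(c,mcent(r[0]['mask']),parts,x0).round(4))
    b=col(c,(.454,.168,.04),blue,12); print(k,'hub',b.sum())
    if b.sum(): print(fit(c,mcent(b),[(.014,.022),(.014,.05)],(.455,.165)).round(4))
    y=col(c,(.615,.273,.072),yel,12); print(k,'bez',y.sum())
    if y.sum():print(onz(c,mcent(y),.072).round(4))
    o=col(c,(.44,-.193,.08),ora,18); print(k,'handle',o.sum())
    if o.sum():print(fit(c,mcent(o),[(.008,.055),(.008,.105)],(.44,-.193)).round(4))
    r=finder.trace(c,'stylus'); print(k,'styl',[(x['conf'],x['extent']) for x in r[:2]])
pts=[(.610,-.227,.056),(.61,-.227,.116)]
tile([(T,(324,175),28,[proj(T,p) for p in pts]),(S,(300,275),36,[proj(S,p) for p in pts]),
(T,(182,168),24,[proj(T,(.614,.273,.072))]),(S,(259,158),24,[proj(S,(.614,.273,.072))])],"z1.png")
E
```

```text
T wheel 0.57 454 [0.452  0.1699]
T hub 45
[0.4524 0.1703]
T bez 109
[0.6098 0.2758 0.072 ]
T handle 30
[ 0.4346 -0.1986]
T styl [(0.57, [317.8, 226.6, 8.8, 5.0])]
S wheel 0.71 486 [0.4544 0.1691]
S hub 102
[0.4535 0.171 ]
S bez 76
[0.6119 0.2758 0.072 ]
S handle 718
[ 0.4366 -0.1822]
S styl [(0.74, [247.1, 221.1, 18.5, 18.3]), (0.61, [217.3, 260.8, 14.7, 25.7])]h.py:27: RuntimeWarning: The iteration is not making good progress, as measured by the 
 improvement from the last ten iterations.
  return fsolve(lambda q:cent(c,q[0],q[1],parts)-px,x0)
```

View pics/z1.png

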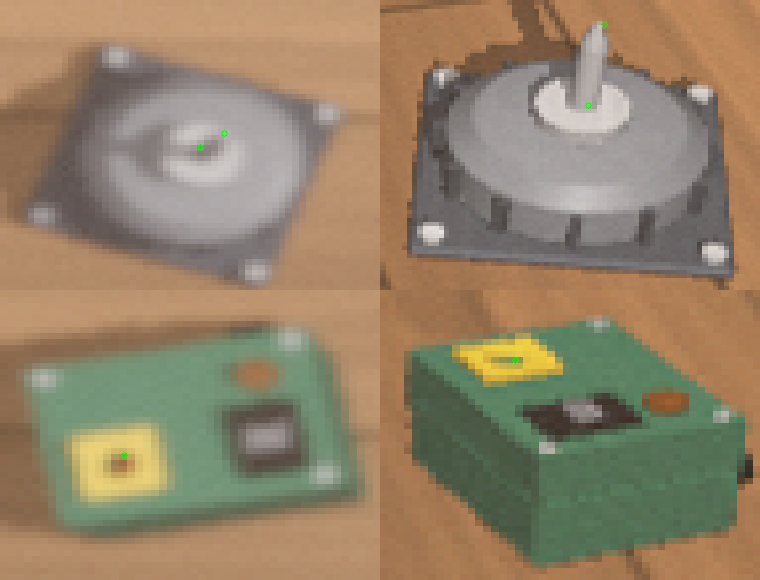

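```bash
python3 - <<'E'
from m import *
T=read_camera("top");S=read_camera("side")
print(onz(T,(325.27,175.66),.056),onz(S,(301.68,264.6),.056),onz(S,(304.6,244.7),.116))
print(arm.get_time(),arm.get_ee_rot(),arm.get_opening())
w=(.4535,.170)
for yaw in(-180,-150,-120,-90,-60,-30,0,30,60,90,120,150):
    s=[]
    for p in((*w,.04),(.61,-.227,.16),(.436,-.195,.075),(.611,.2755,.15)):
        q=arm.ik(p,[180,0,yaw]); s.append(None if q is None else round(float(q[5])))
    print(yaw,s)
E
```

```text
[ 0.60805071 -0.22771242  0.056     ] [ 0.60708691 -0.22629423  0.056     ] [ 0.60693709 -0.22682018  0.116     ]
1.95 [1.79995780e+02 2.01773764e-03 2.48530301e+01] 0.08544448861379361
-180 [-79, -117, -123, -72]
-150 [-109, -147, -153, -102]
-120 [-139, -177, 177, -132]
-90 [-169, 153, 147, -162]
-60 [161, 123, 117, 168]
-30 [131, 93, 87, 138]
0 [101, 63, 57, 108]
30 [71, 33, 27, 78]
60 [41, 3, -3, 48]
90 [11, -27, -33, 18]
120 [-19, -57, -63, -12]
150 [-49, -87, -93, -42]
```

```bash
python3 - <<'E'
from m import *
x,y=.4535,.170
arm.movep([x,y,.22],[180,0,135])
claw.command_gripper(.06,30)
arm.movel([x,y,.09],.2); arm.movel([x,y,.039],.08)
print(arm.get_contact_force())
claw.command_gripper(0,20); print('o1',arm.get_opening(),arm.get_contact_force())
claw.command_gripper(.045)
arm.movel([x,y,.085],.2); arm.movep([x,y,.085],[180,0,45]); arm.movel([x,y,.039],.1)
claw.command_gripper(0,60); print('o2',arm.get_opening(),arm.get_contact_force(),arm.get_gripper_force())
arm.movel([x,y,.12],.15); print(arm.get_time(),arm.get_contact_force())
T=read_camera("top");S=read_camera("side")
tile([(T,proj(T,(x,y,.12)),32,[proj(T,(x,y,.081))]),(S,proj(S,(x,y,.1)),40,[proj(S,(x,y,.081)),proj(S,(x,y,.11))]),(S,proj(S,(.4,-.2,.05)),40,[]),(T,proj(T,(.436,-.195,.08)),20,[])],"z2.png")
E
```

```text
[0.4244629  0.47132914 0.60027097]
o1 0.027281965975474207 [-0.49959236 -0.26441694  6.21312952]
o2 0.026275469510748384 [-1.44085808e+00 -1.37505823e-03  5.99076392e+00] 59.226988926529884
10.4417 [ 0.35828987  0.16459711 -1.68175291]
```

View pics/z2.png

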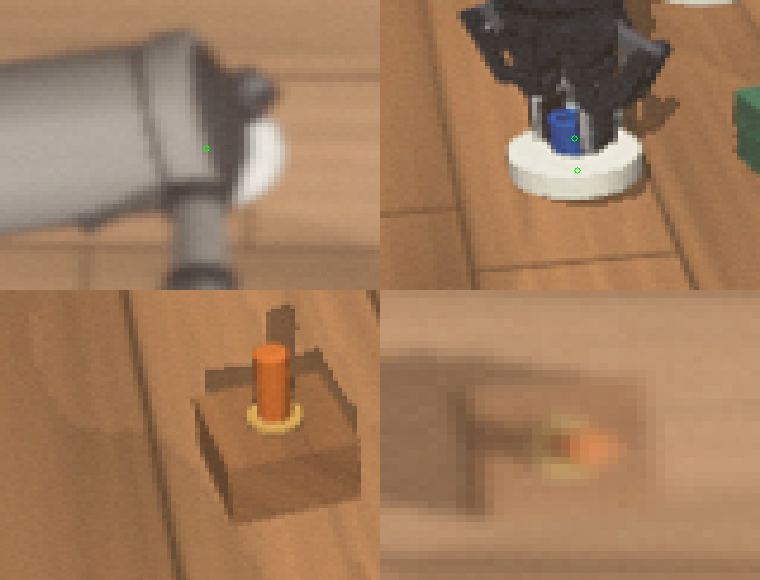

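```bash
python3 - <<'E'
from m import *
x,y=.6075,-.227
arm.movel([.4535,.170,.20],.25)
arm.movep([x,y,.20],[180,0,45])
print(arm.get_time(),arm.get_contact_force(),arm.get_tcp_pos())
S=read_camera("side")
r=finder.trace(S,"wheel")
if r: print(r[0]['conf'],r[0]['extent'])
# expected disc extent
pts=np.array([proj(S,p) for p in cyl(x,y,[(.04,.161),(.04,.183)])]);print(pts.min(0),pts.max(0))
f0=np.array(arm.get_contact_force())
for z in(.165,.155,.148,.140,.132,.125):
    arm.movel([x,y,z],.05)
    f=np.array(arm.get_contact_force())-f0;print(round(z-.039,3),f.round(2))
    if np.linalg.norm(f)>8: break
S2=read_camera("side")
tile([(S,proj(S,(x,y,.15)),40,[]),(S2,proj(S2,(x,y,.12)),40,[])]*2,"z3.png")
E
```

```text
12.575 [ 0.74771972  0.20353426 -1.30373095] [ 0.60766243 -0.22549449  0.19999555]
0.72 [306.6, 224.2, 42.1, 34.5]
[286.96379505 206.92146977] [329.40409455 242.5851317 ]
0.126 [-0.37 -0.86 -0.7 ]
0.116 [ 0.29 -1.28  0.06]
0.109 [-0.38 -0.45 -0.45]
0.101 [ 0.19 -0.84  0.24]
0.093 [-0.14 -1.12 -0.3 ]
0.086 [ 0.93 -1.51 -0.55]
```

View pics/z3.png

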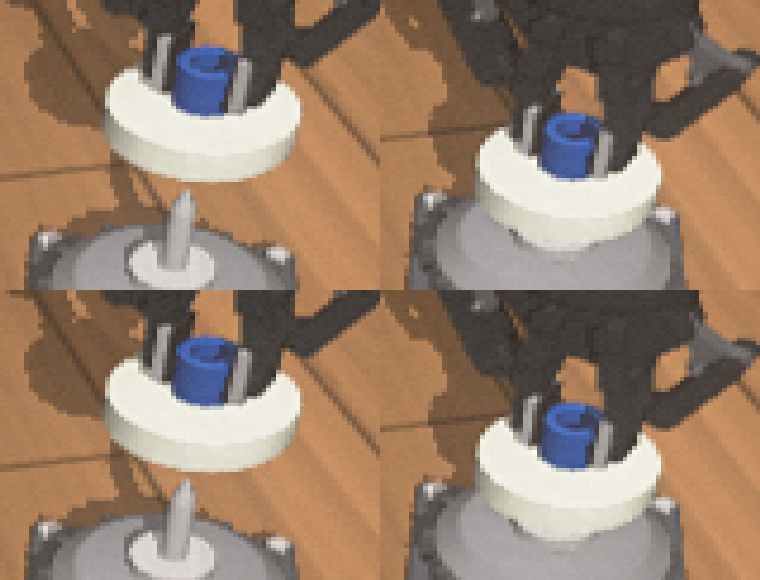

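```bash
python3 - <<'E'
from m import *
x,y=.6075,-.227
f0=np.array([.4,-.4,-1.5])
for z in(.117,.110,.103,.099,.097,.096,.095,.094,.093):
    arm.movel([x,y,z],.04)
    f=np.array(arm.get_contact_force())-f0;print(z,f.round(2),np.round(arm.get_tcp_pos(),4))
    if f[2]>5 or np.linalg.norm(f[:2])>10: break
S=read_camera("side")
tile([(S,proj(S,(x,y,.09)),40,[])]*4,"z4.png")
E
```

```text
0.117 [-0.92 -0.64 -0.34] [ 0.6073 -0.2269  0.1165]
0.11 [ 0.66 -0.2   0.2 ] [ 0.6073 -0.2269  0.1095]
0.103 [-0.67 -0.05 -0.25] [ 0.6073 -0.2269  0.1025]
0.099 [ 0.04 -0.24  0.09] [ 0.6073 -0.2269  0.0987]
0.097 [-0.12  0.27  1.95] [ 0.6074 -0.2269  0.0969]
0.096 [-0.11  0.29  1.2 ] [ 0.6076 -0.227   0.0961]
0.095 [-2.72  0.93  6.63] [ 0.6076 -0.2271  0.096 ]
```

View pics/z4.png

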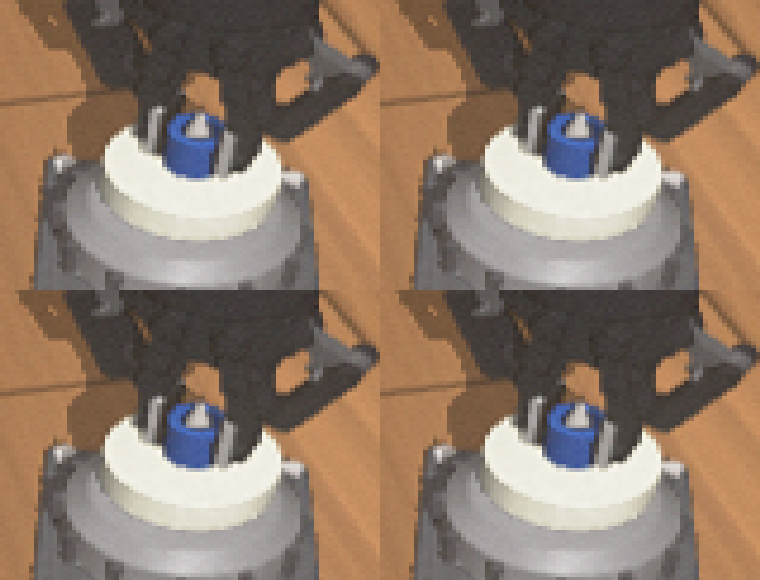

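```bash
python3 - <<'E'
from m import *
x,y=.6075,-.227
claw.command_gripper(.045,30)
print(arm.get_opening(),arm.get_contact_force())
arm.movel([x,y,.115],.05); arm.movel([x,y,.24],.25)
arm.movep([.50,-.05,.25],[180,0,45])
T=read_camera("top");S=read_camera("side")
for k,c in(('T',T),('S',S)):
    for n in('wheel_bottom','hub_center','stand','stylus_handle'):
        z=dict(wheel_bottom=.056,hub_center=.092,stand=0,stylus_handle=.08)[n]
        print(k,n,[(round(r['conf'],2),onz(c,r['point'],z).round(4)) for r in finder.mark_of(c,n)[:2]])
    o=col(c,(.438,-.193,.08),lambda r,g,b:(r>175)&(r-g>75)&(r-b>110),16); print(k,'handle',o.sum(),mcent(o))
    try:print(fit(c,mcent(o),[(.008,.055),(.008,.105)],(.438,-.193)).round(4))
    except Exception as e:print(e)
print(arm.get_time())
tile([(T,proj(T,(x,y,.09)),30,[]),(S,proj(S,(x,y,.09)),40,[]),(T,proj(T,(.438,-.193,.08)),16,[proj(T,(.438,-.193,.055)),proj(T,(.438,-.193,.105))]),(S,proj(S,(.438,-.193,.08)),24,[proj(S,(.438,-.193,.055)),proj(S,(.438,-.193,.105))])],"z5.png")
E
```

```text
0.044799412843761446 [-0.00926476 -0.37175732  0.34293275]
T wheel_bottom [(0.72, array([ 0.6209, -0.2246,  0.056 ]))]
T hub_center [(0.71, array([ 0.6058, -0.2278,  0.092 ]))]
T stand [(0.61, array([ 0.4304, -0.2056,  0.    ]))]
T stylus_handle [(0.6, array([ 0.6099, -0.2253,  0.08  ])), (0.4, array([ 0.4506, -0.1819,  0.08  ]))]
T handle 0 [nan nan]
float division by zero
S wheel_bottom []
S hub_center [(0.88, array([ 0.6102, -0.225 ,  0.092 ]))]
S stand [(0.58, array([ 0.4361, -0.1941,  0.    ])), (0.44, array([ 0.4908,  0.4238, -0.    ]))]
S stylus_handle [(0.59, array([ 0.4346, -0.1918,  0.08  ]))]
S handle 110 [219.64545455 257.01818182]
[ 0.4363 -0.19  ]
20.0417h.py:29: RuntimeWarning: Mean of empty slice.
  v,u=np.nonzero(m); return np.array([u.mean(),v.mean()])
  ret = ret.dtype.type(ret / rcount)
```

View pics/z5.png

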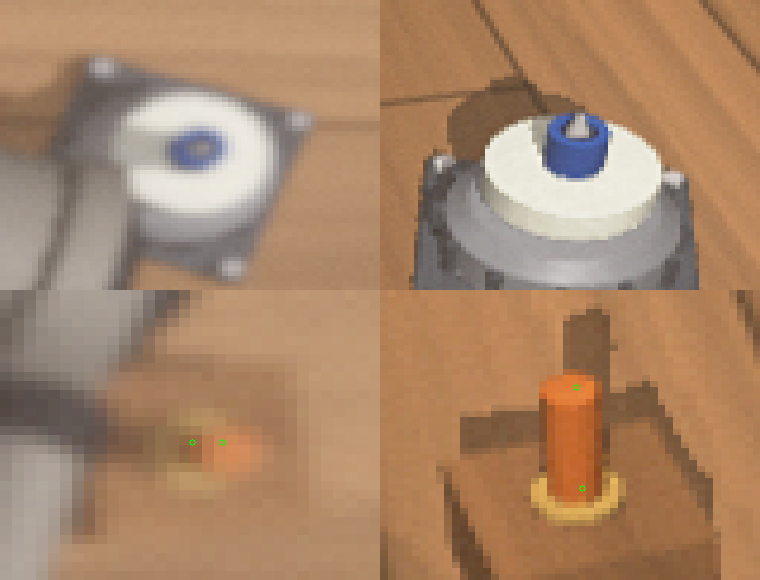

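```bash
python3 - <<'E'
from m import *
x,y=.437,-.193
arm.movep([x,y,.20],[180,0,0])
arm.movel([x,y,.12],.2); arm.movel([x,y,.076],.08)
print(arm.get_contact_force())
claw.command_gripper(0,80); print(arm.get_opening(),arm.get_gripper_force(),arm.get_contact_force())
arm.movel([x,y,.20],.12)
arm.movep([.611,.2755,.20],[180,0,0]); arm.dwell(.3)
X=np.array(arm.get_tcp_pos());print(arm.get_time(),X,arm.get_contact_force(),arm.get_opening())
x,y=X[:2];t=X[2]-.071
S=read_camera("side");T=read_camera("top")
for k,c in(('T',T),('S',S)):
    for n in('stylus_tip','stylus_handle','aperture'): print(k,n,[(round(r['conf'],2),np.round(r['point'],1)) for r in finder.mark_of(c,n)[:2]])
print([proj(S,(x,y,t+d)).round(1) for d in(0,.075)])
tile([(S,proj(S,(x,y,.13)),24,[proj(S,(x,y,t+d)) for d in(0,.045,.05)]+[proj(S,(.611,.2755,.072))]),(T,proj(T,(x,y,.13)),30,[proj(T,(x,y,t))])]*2,"z6.png")
E
```

```text
[-0.2275497  -0.44114792 -0.0718712 ]
0.014022031633941598 77.80547618865967 [-0.54165884  0.8171956   6.31848974]
25.675 [0.61121816 0.27484245 0.20016529] [-0.35199281 -0.19568596 -0.87104407] 0.014093568072144874
T stylus_tip []
T stylus_handle []
T aperture [(0.69, array([171.2, 174.7]))]
S stylus_tip [(0.6, array([254.1, 132. ]))]
S stylus_handle [(0.52, array([252.3, 104.8])), (0.51, array([303.2, 264.5]))]
S aperture [(0.6, array([254.1, 141.2]))]
[array([250.9, 128.6]), array([251.3, 105.5])]
```

View pics/z6.png

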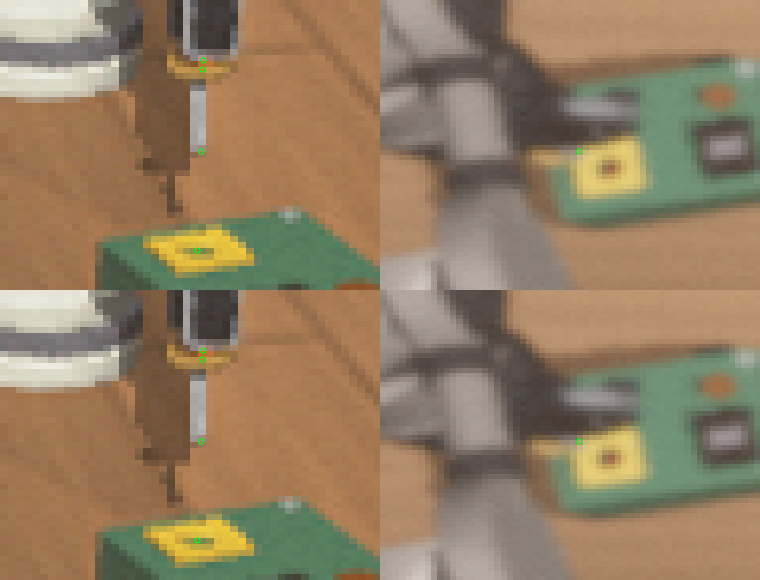

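```bash
python3 - <<'E'
from m import *
x,y=.6113,.2755
arm.movel([x,y,.155],.12)
arm.dwell(.2); f0=np.array(arm.get_contact_force())
for z in(.147,.140,.134,.129,.127,.126,.125,.124,.123,.122,.121,.120,.119,.118,.117,.116,.115):
    arm.movel([x,y,z],.04); 
    if z<.13: arm.dwell(.1)
    f=np.array(arm.get_contact_force())-f0;print(z,f.round(2),np.round(arm.get_tcp_pos(),4))
    if z>.1265 and f[2]>3 or np.linalg.norm(f[:2])>8 or f[2]>11: break
print(arm.get_time(),arm.get_opening())
S=read_camera("side")
tile([(S,proj(S,(x,y,.09)),26,[proj(S,(x,y,.072))])]*4,"z7.png")
E
```

```text
0.147 [-0.86  0.87 -0.59] [0.6111 0.2754 0.1465]
0.14 [-0.31 -0.28  0.52] [0.6111 0.2754 0.1395]
0.134 [-1.82  1.42  0.56] [0.6111 0.2754 0.1336]
0.129 [-1.12  0.76  1.06] [0.6113 0.2755 0.129 ]
0.127 [-0.93  0.54  0.91] [0.6113 0.2755 0.127 ]
0.126 [-1.2   1.71  0.87] [0.6113 0.2755 0.126 ]
0.125 [0.73 1.18 2.13] [0.6114 0.2755 0.1252]
0.124 [-0.76  0.12  2.23] [0.6114 0.2755 0.1241]
0.123 [-0.71  0.94  3.46] [0.6114 0.2755 0.1231]
0.122 [-0.37  0.51  3.52] [0.6114 0.2755 0.1221]
0.121 [0.33 1.3  5.27] [0.6114 0.2755 0.1211]
0.12 [0.36 1.29 5.12] [0.6114 0.2755 0.1201]
0.119 [0.22 1.02 5.49] [0.6114 0.2755 0.1191]
0.118 [-1.76  0.18  9.74] [0.6115 0.2756 0.1188]
0.117 [-1.71 -0.17 12.74] [0.6117 0.2756 0.1187]
32.0 0.013969830027593885
```

View pics/z7.png

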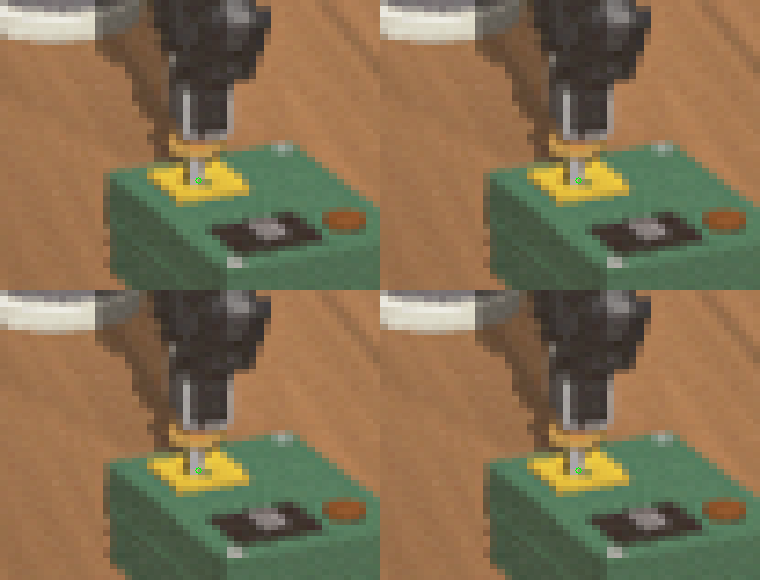

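```bash
python3 - <<'E'
from m import *
arm.dwell(.5);print(arm.get_contact_force(),arm.get_tcp_pos(),arm.get_opening())
print(job.finish_job())
E
```

```text
[-2.57915335 -0.43668879 11.21915253] [0.61169763 0.27558237 0.11864191] 0.013618766807695689
the job is handed in; nothing more can be done
None
```

The felt wheel sits flat on the spindle shoulder and is released. The stylus, still gripped, holds the red button against its stop at about 11–12 N, and the job was handed in at about 33 s with no verdict returned.

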